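Fit the dicing grid to the vegetable dicer

ROBOT

A 7-joint arm with a two-finger parallel gripper is mounted at the origin on the work surface. World frame = base frame: x ahead of the robot, y to its left, z up, the work surface at z = 0. Lengths are in mm, angles in degrees, forces in N, time in s.
With the tool pointing down it reaches from about 425 to 825 mm from the base axis. Payload 3.6 kg.
Tool frame: the origin (TCP) lies at the very end of the fingers, on their centre line; the grasp point (between the pads) lies 19 mm behind it; z points along the fingers, y is the line along which they close (so a half turn about z gives the same grasp; the last joint's range is limited). The gripper opens to 93 mm and grips with 3 to 60 N. Pads are 15 mm wide; open, the fingers measure 128 mm over their backs; the gripper's body (75 mm by 188 mm) begins 65 mm behind the grasp point.
Start: joints at [-73.253, 35.231, -0.722, 81.555, 0.464, 63.22, -2.315], TCP at [203.694, 617.228, 218.64] pointing down, gripper open.
Joint ranges: [-178.69, 178.69], [-17.37, 117.87], [-77.05, 75.6], [15.02, 138.74], [-78.02, 258.01], [0.78, 113.62], [-162.83, 162.83]. Speed limits (degrees/s): [159.86, 159.86, 180, 180, 180, 180, 180].

INTERFACE

Orientations are given as [roll, pitch, yaw] about the fixed x, y, z axes, in that order (R = Rz(yaw) Ry(pitch) Rx(roll)).
In Python, from bench import ctrl, snapshot, workorder, nets gives the robot as it stands. The module is installed in compiled form; this text tells all that it offers.
- The arm moves only by the tool move_arm, never from a script. Its argument "commands" is a list of rows, each an object with "slide": the shift along the tool's x, y, z in mm, a list of three; "roll": the turn about the tool's z in rad; "gripper": the closure, from 0 (fully open) to 1 (shut). In form: [{"slide": [x, y, z], "roll": roll, "gripper": gripper}, ...]. A call has 1 to 20 rows; each row is the pose to reach, as a shift and turn from the pose commanded when the call began, along the tool's axes at that moment; what a row does not reach only later rows make up. A row lasts 1/10 s, in which the tool goes at most 50 mm and 8.59 degrees, less where a joint would pass 70% of its speed; a pose out of reach is approached as far as the arm can. A call with a gripper value outside its range is refused whole. The fingers move at their own pace and stop on an object; "squeeze" is the grip in N (left out, the last holds). Time passes only in rows, so rows that repeat a pose let the fingers close. It gives the time, the measured TCP pose, the force, the opening and the grip force at its end, in the units of the state.
- ctrl.sense(): the state, without advancing time (a new reading comes with each control period).
- snapshot(name): name is "scene" or "side" or "wrist"; returns a dict with "pixels" (420x560x3 uint8, blue, green, red), "range_z" (420x560 float32, mm along the optical axis (not along the pixel's ray), 0 where there is no reading), "intrinsics" (3x3 intrinsics, pixels), "xyz" and "orientation" of the camera in the world. Camera axes: x right, y down, z forward; pixel columns grow to the right and rows downward; lengths in mm; the calibration is good to about 2 mm. A picture is of the moment at which its call begins.
- workorder.hand_in(): hands the job in; it is judged then, once.
Trained networks look in a picture, given as the dict that the camera call returned (one of the last four; its "shot" number tells which), for a name from the list of things; names that differ only in an ending like _2 or _b are one class to them, and where a whole thing is asked for, a point or a joint stands for the part that bears it (a point fixed in the world has none). Each returns a list of dicts, best first, with "confidence" (0 to 1); they miss things now and then, are a little off and sometimes report something else, mostly with a low value. They report only what shows in the picture. A call takes as long as a camera call. They do not tell look-alikes from the thing itself.
- nets.spot_in(query, picture): "xy" ([column, row] in pixels, amid what is visible of it).
- nets.trace(query, picture): "pixels" (420x560 bool, what is visible of it) and "xy" ([column, row] in pixels, amid what is visible of it).
The state is a dict: "time": time; "joint_pos": joint angles; "joint_vel": joint speeds; "tau": joint torques, N m; "tcp_pos": TCP position; "ee_rot": TCP orientation; "contact_force": force on the tool from outside, world axes, zero at the start; "torque": the same for the moment, N m; "finger_gap": opening from 0.0 (shut) to 1.0 (fully open); "grip_force": force on a finger pad.
Only numpy, scipy, OpenCV 4.12 (cv2) and the standard library are available. Lean on these libraries where they do the work, as an engineer would, in place of code of your own. Each camera call takes 0.05 s, during which the arm holds its last target. There are 200 camera calls.

TASK

Get the vegetable dicer ready: take the square-celled dicing grid out of the storage caddy, seat it flat and fully home in the matching well of the dicer and then close the dicer's lid all the way. Lower the grid in while holding it, never let it drop, and leave the rounded slicing insert and everything else where they are.

Things in the scene. Friction and masses are not known exactly. Their poses are not given: they have to be found in the camera images.
- grid: Dicing grid: flat grey rectangular plate, square corners, 112 mm long (x) x 62 mm wide (y) x 12 mm thick, 0.08 to 0.15 kg, with a square mesh of thin steel blades. Origin: centre of its underside, z up; a half turn makes no odds. At first it lies in one of the caddy's bays, parallel to the caddy's x, with 45 mm of its -x end sticking out of the mouth and its middle under the roof.
- slicer: Slicing insert, in the caddy's other bay in the same way: grey, 112 mm long x 54 mm wide x 12 mm thick, its outer end a half circle, with a single slanting blade. Origin: centre of its underside. Not wanted; leave it.
- caddy: Fixed white box, 75 mm (x) x 180 mm (y) x 30 mm high; origin: centre of its underside. Two covered bays at y = +52.5 and -52.5 mm, about 65 mm wide, 22 mm high inside, open to -x (the robot), floor 4 mm above the worktop, mouths at x = -37.5 mm, back wall inside at x = +32.5 mm. Nothing lies under the ends that stick out.
- dicer: Vegetable dicer, fixed: clear box 220 mm long (x) x 110 mm wide (y) with a white frame on top, its deck 74 mm above the worktop; front to -x. Origin: centre of its underside. On the deck stands a rectangular well, open at the top, with its middle at x = -30 mm; behind the well, at +x, the hinge of the lid.
- dicer_seat (a point): Centre of the seat ledge in the well, 80 mm above the worktop; x along the well, y across, z up. The seated grid has its origin here. The well is 116 x 66 mm inside, walls 8 mm thick, rim 30 mm above this point with a 3 mm chamfer round the mouth: fingers that hold the plate near its ends are stopped by the walls.
- dicer_notch (a point): Middle, at seat height, of the +y one of the two finger gaps, 36 mm across from the seat point (the other is at -y): each long wall is cut away over 44 mm of its length at its middle, down to the seat and open to the outside, so that fingers holding the plate by the middle of its long sides go down with it and can open there. The deck is 6 mm below.
- dicer_hinge (a point): Middle of the lid's hinge axis at the back of the dicer (x = +60, 116 mm above the worktop); the axis runs along the dicer's y.
- dicer_lid (a joint): Lid angle: 0 closed, pi/2 upright, stop at 1.75 rad; open (1.5 to 1.7) at first. White plate 85 mm wide, 8 mm thick, to 175 mm from the hinge axis (191 mm with its 44 mm wide tab), with a toothed pusher block 106 x 58 x 12 mm inside that enters the well and clears a seated grid by 8 mm. The stiff hinge holds it at any angle; 1 to 4 N at the front move it.
- lid_push (a point): Point on the lid's outer face, on its centre line, 150 mm from the hinge axis: a good place to push. Its z axis points outward from the lid's outer face, its x axis towards the hinge.
- spatula: Wooden spatula lying on the worktop, 260 mm long along its x (blade towards +x, 56 mm wide, 9 mm high at most). Origin under it, 130 mm from either end. Leave.
- mill: Wooden pepper mill, 56 mm across, 152 mm high, standing. Origin: centre of its foot. Leave.
- jar: Glass jar with a steel cap, 70 mm across, 110 mm high. Origin: centre of its foot. Leave.
- spoon: Spoon with a wooden handle, 190 mm long along its x, lying in front of the caddy, under 20 mm high; origin on its underside near the middle. Leave.
Mind the look-alikes: they are no part of the job. What is shaped like the grid but pink is not meant.

How it is judged:
By the outcome, as a careful person would: the job done as asked, in the order asked, and still so for the second after the job is handed in, with the robot touching nothing.
It also fails if it takes over 70 s, if anything falls off the work surface, if the arm or the gripper's body presses on something with over 40 N, if the wrist force passes 120 N, or if a joint passes its speed limit or range.

## Working session

There is one attempt and no reset: what is moved stays moved. The work goes in short steps, Python scripts to look and compute and a tool call to move; the robot and the scene stay as the last step left them, time stands still between calls to the robot, and variables do not carry over. Pictures are saved under pics/ and viewed, at most 13 in all, crops included, and the job is handed in when it is done.

Besides the shell and the picture viewer there is one more tool, called after ">>>" by a JSON object that holds its "fn" and its "kwargs", one argument or row to a line. move_arm: Moves the arm, as the interface text tells. Its arguments: {"type":"object","properties":{"commands":{"type":"array","items":{"type":"object","properties":{"slide":{"type":"array","items":{"type":"number"}},"roll":{"type":"number"},"gripper":{"type":"number"}}}},"squeeze":{"type":"number"}},"required":["commands"]}

```bash
mkdir -p pics; cat > h.py <<'E'
import numpy as np,cv2
from scipy.spatial.transform import Rotation as R
from bench import ctrl,snapshot,workorder,nets
def pts(s,mask=None):
    z=s["range_z"]; K=np.array(s["intrinsics"]); v,u=np.mgrid[:z.shape[0],:z.shape[1]]
    P=np.stack([(u-K[0,2])/K[0,0]*z,(v-K[1,2])/K[1,1]*z,z],-1)
    o=s["orientation"]; M=np.array(o) if np.array(o).shape==(3,3) else R.from_euler('xyz',o,degrees=True).as_matrix()
    W=P@M.T+np.array(s["xyz"]); W[z<=0]=np.nan
    return W if mask is None else W[mask&(z>0)]
def proj(s,p):
    o=s["orientation"]; M=np.array(o) if np.array(o).shape==(3,3) else R.from_euler('xyz',o,degrees=True).as_matrix()
    q=(np.atleast_2d(p)-np.array(s["xyz"]))@M; K=np.array(s["intrinsics"]); q=q@K.T
    return q[:,:2]/q[:,2:]
E
python3 - <<'E'
from h import *
st=ctrl.sense(); print({k:np.round(v,3) for k,v in st.items()})
ims=[]
for n in("scene","side"):
    s=snapshot(n); print(n,s["xyz"],s["orientation"],s["intrinsics"])
    cv2.imwrite(f"pics/{n}0.png",s["pixels"])
    W=pts(s)
    for q in("grid","slicer","caddy","dicer","dicer_lid","dicer_seat","spatula","mill","jar","spoon"):
        try:
            for d in nets.trace(q,s)[:3]:
                m=d["pixels"]; p=W[m]; print(q,round(d["confidence"],2),np.round(d["xy"]),m.sum(),np.round(np.nanmedian(p,0)),np.round(np.nanpercentile(p,[2,98],axis=0)).tolist())
        except Exception as e: print(q,e)
E
```

```text
{'time': np.float64(0.0), 'joint_pos': array([-73.252,  35.288,  -0.724,  81.639,   0.465,  63.219,  -2.315]), 'joint_vel': array([-0.066,  0.126, -0.014,  0.076,  0.035, -0.059, -0.024]), 'tau': array([-1.0000e-03, -4.5894e+01,  2.0900e-01, -1.6575e+01, -6.1000e-02,
        2.0000e-02,  0.0000e+00]), 'tcp_pos': array([203.483, 616.513, 217.508]), 'ee_rot': array([-1.79857e+02,  3.00000e-03,  1.61738e+02]), 'contact_force': array([-0.814,  0.496,  0.24 ]), 'torque': array([-0.029, -0.007, -0.011]), 'grip_force': np.float64(0.0), 'finger_gap': np.float64(0.997)}
scene [ 889.37638244 -668.28069054  580.69307526] [-124.41408697    0.94393715   28.28212527] [[443.50906706   0.         280.74749814]
 [  0.         443.50906706 205.11714748]
 [  0.           0.           1.        ]]
grid 0.97 [155. 319.] 1991 [ 455. -322.    9.] [[399.0, -368.0, -1.0], [508.0, -276.0, 12.0]]
grid 0.92 [262. 280.] 544 [ 564. -167.   14.] [[548.0, -196.0, -1.0], [582.0, -135.0, 17.0]]
grid 0.61 [309. 231.] 1254 [588.   3.   6.] [[416.0, -21.0, 2.0], [660.0, 30.0, 9.0]]
slicer 0.56 [228. 315.] 509 [ 567. -27
[... 1781 characters left out ...]
 -19.  70.] [[680.0, -189.0, 1.0], [808.0, -1.0, 112.0]]
dicer_lid 0.67 [134. 221.] 6797 [576. 256. 220.] [[565.0, 206.0, 112.0], [588.0, 290.0, 303.0]]
dicer_seat 0.97 [159. 311.] 20033 [547. 267.  84.] [[407.0, 197.0, 3.0], [612.0, 305.0, 291.0]]
spatula 0.8 [251. 260.] 1327 [565.  15.   8.] [[405.0, -14.0, 3.0], [654.0, 37.0, 11.0]]
spatula 0.26 [281. 200.] 1284 [ 622. -189.   31.] [[588.0, -298.0, 5.0], [660.0, -124.0, 33.0]]
spatula 0.16 [376. 253.] 544 [ 349. -137.   13.] [[335.0, -267.0, 3.0], [377.0, -94.0, 22.0]]
mill 0.79 [189. 226.] 1606 [679.  64.  75.] [[667.0, 37.0, 4.0], [706.0, 77.0, 151.0]]
jar 0.6 [213. 213.] 1388 [693. -19.  71.] [[680.0, -58.0, 6.0], [734.0, -1.0, 112.0]]
```

View pics/scene0.png

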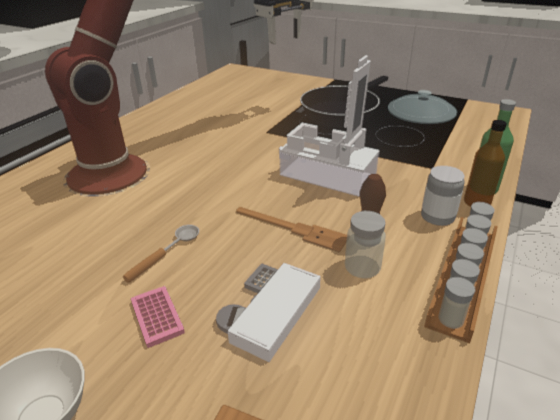

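View pics/side0.png

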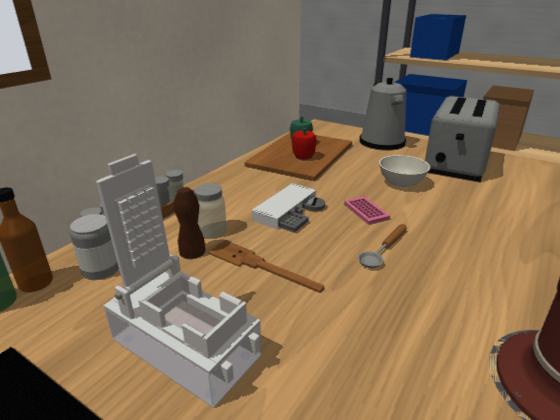

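```bash
python3 - <<'E'
import cv2
a=cv2.imread("pics/scene0.png")[210:370,90:350]
cv2.imwrite("pics/crop0.png",cv2.resize(a,None,fx=3,fy=3,interpolation=cv2.INTER_CUBIC))
E
```

```text
(no output)
```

View pics/crop0.png

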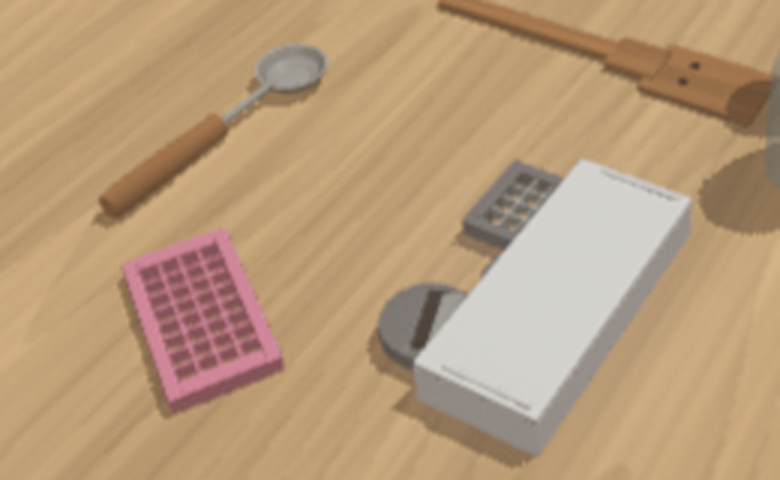

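Grid-like candidates in the scene view: the pink plate on the worktop at (155,319), the grey square-mesh plate in the caddy at (262,280), and the rounded slicer in the caddy at (228,315). Grey, square corners and a square mesh, lying in a bay, fit only (262,280), and the crop confirms it at about crop (515,205). The lid is upright. Next I get coarse poses from the depth data.

```bash
cat >> h.py <<'E'
def rect(P,zlo,zhi,lo,hi,show=""):
    P=P.reshape(-1,3); P=P[~np.isnan(P[:,0])]
    k=(P[:,2]>zlo)&(P[:,2]<zhi)&(P[:,:2]>lo).all(1)&(P[:,:2]<hi).all(1); Q=P[k]
    r=cv2.minAreaRect(Q[:,:2].astype(np.float32)); print(show,len(Q),"z",np.round(np.median(Q[:,2]),1),np.round(r[0],1),np.round(r[1],1),round(r[2],1)); return Q
def pose_lid():
    pass
E
python3 - <<'E'
from h import *
for n in("scene","side"):
    s=snapshot(n); W=pts(s)
    rect(W,26,36,(570,-330),(700,-110),n+" caddy top")
    rect(W,106,115,(380,170),(570,330),n+" rim")
    rect(W,70,80,(380,170),(660,330),n+" deck")
    rect(W,10,24,(535,-205),(585,-125),n+" grid")
    rect(W,10,24,(535,-310),(585,-230),n+" slicer")
E
```

```text
scene caddy top 3724 z 29.1 [ 628.7 -218.2] [181.3  76.1] 88.8
scene rim 232 z 108.3 [497.8 242.1] [ 96.4 147.2] 88.0
scene deck 1142 z 73.3 [520.9 245.2] [114.3 221.8] 89.2
scene grid 400 z 14.2 [ 565.4 -165.3] [65.7 37.5] 89.2
scene slicer 493 z 15.4 [ 564.1 -269.1] [55.3 39.1] 87.1
side caddy top 1079 z 30.9 [ 625.7 -214.7] [183.2  76.7] 89.0
side rim 1189 z 110.1 [495.8 248. ] [102.4 148.2] 90.0
side deck 3212 z 74.9 [514.2 249.1] [111.4 231.4] 89.0
side grid 273 z 15.6 [ 564.  -165.6] [73.9 40.2] 88.7
side slicer 196 z 16.9 [ 563.3 -266.3] [42.7 55.3] 0.7
```

```bash
cat >> h.py <<'E'
def go(p,yaw=None):
    st=ctrl.sense(); M=R.from_euler('xyz',st["ee_rot"],degrees=True).as_matrix(); d=np.array(p)-st["tcp_pos"]
    s=M.T@d; print("slide",np.round(s,1),"roll",None if yaw is None else np.round(np.radians((st["ee_rot"][2]-yaw+180)%360-180),4),"tcp",np.round(st["tcp_pos"],1),np.round(st["ee_rot"],1),"rows",np.linalg.norm(s)/50)
E
python3 -c "
from h import *
go((450,247,330),179)
s=snapshot('wrist');print(s['xyz'],s['orientation'])"
```

```text
slide [-349.9 -274.4 -111.4] roll -0.3013 tcp [203.7 617.2 218.6] [-180.    -0.   161.7] rows 9.168262341709385
[131.82225611 640.74830845 384.13808366] [1.64237571e+02 5.68679370e-02 7.17703623e+01]
```

>>> {"fn": "move_arm", "kwargs": {
  "commands": [
    {"slide": [-30, -25, -40], "roll": -0.05},
    {"slide": [-70, -55, -60], "roll": -0.1},
    {"slide": [-110, -85, -60], "roll": -0.15},
    {"slide": [-150, -115, -50], "roll": -0.2},
    {"slide": [-190, -145, -45], "roll": -0.25},
    {"slide": [-225, -177, -40], "roll": -0.3},
    {"slide": [-262, -206, -36], "roll": -0.302},
    {"slide": [-300, -235, -32], "roll": -0.302},
    {"slide": [-335, -262, -31], "roll": -0.302},
    {"slide": [-359, -271, -31], "roll": -0.302},
    {"slide": [-359, -271, -31], "roll": -0.302},
    {"slide": [-359, -271, -31], "roll": -0.302},
    {"slide": [-359, -271, -31], "roll": -0.302}
  ]
}}

```text
$.commands[0]: bad value
```

```bash
python3 - <<'E'
from h import *
st=ctrl.sense();print(st["tcp_pos"],st["ee_rot"])
s=snapshot("wrist");W=pts(s);cv2.imwrite("pics/w1.png",s["pixels"]);np.savez("w1.npz",W=W)
print(s['xyz'],s['orientation'])
rect(W,105,114,(380,170),(560,330),"rim"); rect(W,70,78,(380,170),(660,330),"deck")
rect(W,78,84,(425,205),(550,290),"ledge")
E
```

```text
[203.67447303 617.22043755 218.61271442] [-1.79993320e+02 -2.13143930e-03  1.61740953e+02]
[131.82224117 640.74860384 384.13728024] [1.64237577e+02 5.69306836e-02 7.17703707e+01]
rim 0 z nan [0. 0.] [0. 0.] 0.0
deck 0 z nan [0. 0.] [0. 0.] 0.0
ledge 0 z nan [0. 0.] [0. 0.] 0.0
  return _methods._mean(a, axis=axis, dtype=dtype,
  ret = ret.dtype.type(ret / rcount)
```

View pics/w1.png

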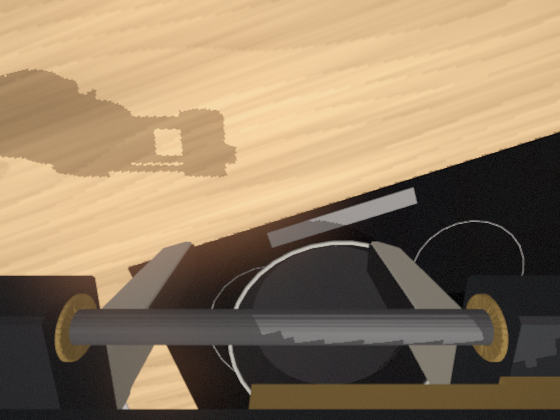

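>>> {"fn": "move_arm", "kwargs": {
  "commands": [
    {"slide": [-30, -25, -25], "roll": -0.05, "gripper": 0},
    {"slide": [-70, -55, -50], "roll": -0.1, "gripper": 0},
    {"slide": [-110, -85, -70], "roll": -0.15, "gripper": 0},
    {"slide": [-150, -115, -90], "roll": -0.2, "gripper": 0},
    {"slide": [-190, -145, -105], "roll": -0.25, "gripper": 0},
    {"slide": [-225, -177, -110], "roll": -0.3, "gripper": 0},
    {"slide": [-262, -206, -111], "roll": -0.302, "gripper": 0},
    {"slide": [-300, -235, -111], "roll": -0.302, "gripper": 0},
    {"slide": [-335, -262, -111], "roll": -0.302, "gripper": 0},
    {"slide": [-378, -265, -111], "roll": -0.302, "gripper": 0},
    {"slide": [-378, -265, -111], "roll": -0.302, "gripper": 0},
    {"slide": [-378, -265, -111], "roll": -0.302, "gripper": 0},
    {"slide": [-378, -265, -111], "roll": -0.302, "gripper": 0}
  ]
}}

```text
time: 2.6
tcp_pos: [478.5, 248.5, 329.6]
ee_rot: [180.0, -0.1, 179.2]
contact_force: [0.4, 0.0, 0.3]
finger_gap: 1.002
grip_force: 0.0
```

```bash
python3 - <<'E'
from h import *
st=ctrl.sense();print(st["tcp_pos"],st["ee_rot"])
s=snapshot("wrist");W=pts(s);cv2.imwrite("pics/w2.png",s["pixels"]);np.savez("w1.npz",W=W)
print(s['xyz'],s['orientation'])
rect(W,105,114,(380,170),(560,330),"rim"); rect(W,70,78,(380,170),(660,330),"deck")
rect(W,78,84,(425,205),(550,290),"ledge")
E
```

```text
[478.48150199 248.49244179 329.58775783] [ 1.79955354e+02 -5.86891285e-02  1.79185058e+02]
[402.98787957 249.26373981 495.15508656] [1.64309869e+02 1.72741993e-03 8.92143568e+01]
rim 1842 z 109.1 [489.3 249.4] [ 82.1 131.9] 89.1
deck 4052 z 73.5 [518.6 248.9] [110.3 217.9] 89.0
ledge 1651 z 79.6 [490.6 249.2] [ 81.7 114.8] 89.2
```

View pics/w2.png

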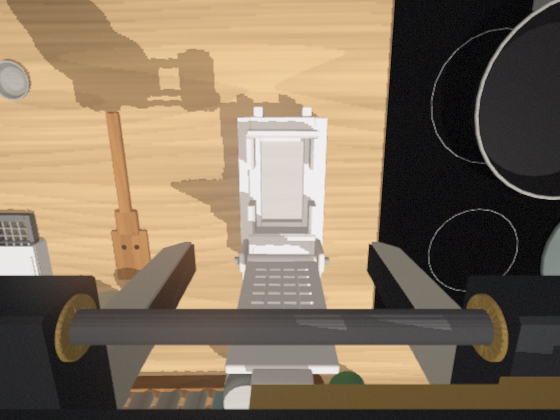

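The wrist view shows the dicer at about (283,180), with the open well at rows 135–220 and the lid upright below it. The rim measures 82x132 mm as expected, so the seat is at about (489.3,249.3) with yaw -0.9°. Next I move over the caddy.

>>> {"fn": "move_arm", "kwargs": {
  "commands": [
    {"slide": [-8, -45, 0], "gripper": 0},
    {"slide": [-16, -90, 0], "gripper": 0},
    {"slide": [-24, -135, 0], "gripper": 0},
    {"slide": [-32, -180, 0], "gripper": 0},
    {"slide": [-40, -225, 20], "gripper": 0},
    {"slide": [-48, -268, 35], "gripper": 0},
    {"slide": [-56, -310, 50], "gripper": 0},
    {"slide": [-64, -350, 65], "gripper": 0},
    {"slide": [-70, -390, 80], "gripper": 0},
    {"slide": [-72, -412, 80], "gripper": 0},
    {"slide": [-72, -412, 80], "gripper": 0},
    {"slide": [-72, -412, 80], "gripper": 0}
  ]
}}

```text
$.commands[0]: bad value
```

```bash
python3 - <<'E'
from h import *
s=snapshot("wrist");W=pts(s);cv2.imwrite("pics/w3.png",s["pixels"])
print(ctrl.sense()["tcp_pos"],s['xyz'],s['orientation'])
Q=rect(W,26,36,(560,-330),(700,-110),"caddy top"); print(np.percentile(Q,[1,99],axis=0).round(1).tolist())
rect(W,12,22,(530,-205),(586,-125),"grid")
for d in nets.trace("grid",s)[:3]:
    P=W[d["pixels"]];P=P[~np.isnan(P[:,0])];print(d["confidence"],d["xy"])
    if len(P)>50: rect(P,11,22,(380,-400),(600,-100),"net")
rect(W,12,22,(530,-320),(586,-225),"slicer")
E
```

```text
[478.37421523 248.64352418 329.76755591] [402.78760313 249.4265648  495.23398318] [1.64296927e+02 3.46570792e-03 8.92567461e+01]
caddy top 1124 z 29.7 [ 614.6 -153.7] [60.1 48.7] 88.9
[[590.6, -181.7, 26.7], [638.2, -124.5, 32.3]]
grid 536 z 15.2 [ 565.5 -158. ] [56.2 40.5] 89.5
0.9 [18.8, 230.1]
net 745 z 14.8 [ 570.8 -157.3] [59.1 50.8] 89.2
slicer 0 z nan [0. 0.] [0. 0.] 0.0
  return _methods._mean(a, axis=axis, dtype=dtype,
  ret = ret.dtype.type(ret / rcount)
```

View pics/w3.png

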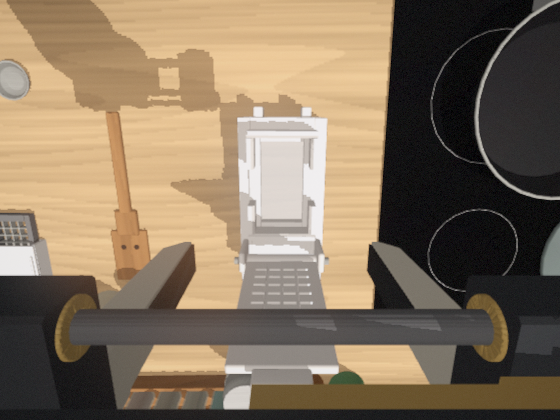

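The call was refused because every row needs all three keys. I'm resending it.

>>> {"fn": "move_arm", "kwargs": {
  "commands": [
    {"slide": [-8, -45, 0], "roll": 0, "gripper": 0},
    {"slide": [-16, -90, 0], "roll": 0, "gripper": 0},
    {"slide": [-24, -135, 0], "roll": 0, "gripper": 0},
    {"slide": [-32, -180, 0], "roll": 0, "gripper": 0},
    {"slide": [-40, -225, 20], "roll": 0, "gripper": 0},
    {"slide": [-48, -268, 35], "roll": 0, "gripper": 0},
    {"slide": [-56, -310, 50], "roll": 0, "gripper": 0},
    {"slide": [-64, -350, 65], "roll": 0, "gripper": 0},
    {"slide": [-70, -390, 80], "roll": 0, "gripper": 0},
    {"slide": [-72, -412, 80], "roll": 0, "gripper": 0},
    {"slide": [-72, -412, 80], "roll": 0, "gripper": 0},
    {"slide": [-72, -412, 80], "roll": 0, "gripper": 0}
  ]
}}

```text
time: 3.95
tcp_pos: [544.9, -164.5, 249.8]
ee_rot: [179.9, 0.0, 179.1]
contact_force: [0.1, 0.5, 0.2]
finger_gap: 1.0
grip_force: 0.0
```

```bash
cat > look.py <<'E'
from h import *
import sys
s=snapshot("wrist");W=pts(s);cv2.imwrite(f"pics/{sys.argv[1]}.png",s["pixels"])
st=ctrl.sense();print(st["tcp_pos"].round(1),np.round(st["ee_rot"],2),s['xyz'])
Q=rect(W,26,36,(560,-330),(700,-110),"caddy top"); print(np.percentile(Q,[1,99],axis=0).round(1).tolist())
rect(W,12,22,(530,-205),(586,-125),"grid")
for d in nets.trace("grid",s)[:3]:
    P=W[d["pixels"]];P=P[~np.isnan(P[:,0])];print(d["confidence"],d["xy"])
    if len(P)>50: Q=rect(P,8,24,(380,-400),(600,-100),"net"); print(np.percentile(Q,[1,99],axis=0).round(1).tolist())
rect(W,12,22,(530,-320),(586,-225),"slicer")
go((555,-165,100),179)
E
python3 look.py w4
```

```text
[ 545.2 -163.5  250. ] [1.7990e+02 4.0000e-02 1.7922e+02] [ 469.24267898 -163.71696286  415.25811957]
caddy top 7510 z 29.5 [ 626.  -215.7] [180.1  75.5] 89.0
[[588.6, -301.7, 27.5], [662.7, -127.5, 31.7]]
grid 961 z 15.2 [ 565.7 -162.6] [61.9 41. ] 88.8
0.78 [147.6, 92.3]
net 3260 z 11.3 [ 448.6 -317.1] [ 63.  112.4] 56.3
[[391.3, -366.8, 8.2], [506.1, -265.2, 13.4]]
0.63 [284.6, 193.4]
net 1119 z 15.1 [ 569.4 -163. ] [61.2 48.4] 88.7
[[545.1, -193.5, 8.5], [592.5, -133.0, 17.2]]
slicer 1347 z 16.0 [ 564.2 -266.8] [53.8 43.7] 90.0
slide [ -9.7  -1.9 150.1] roll 0.0046 tcp [ 545.2 -163.2  250.1] [179.9   0.  179.3] rows 3.0076174773222344
```

Measured pose: grid end at x=545, y=-163, top at 15–16 mm, yaw -1.1°. This agrees with both fixed cameras. I descend and grip the protruding end.

>>> {"fn": "move_arm", "kwargs": {
  "commands": [
    {"slide": [-7, 0.4, 45], "roll": 0.005, "gripper": 0},
    {"slide": [-14, 0.4, 90], "roll": 0.005, "gripper": 0},
    {"slide": [-21, 0.4, 135], "roll": 0.005, "gripper": 0},
    {"slide": [-21, 0.4, 175], "roll": 0.005, "gripper": 0},
    {"slide": [-21, 0.4, 205], "roll": 0.005, "gripper": 0},
    {"slide": [-21, 0.4, 225], "roll": 0.005, "gripper": 0},
    {"slide": [-21, 0.4, 238], "roll": 0.005, "gripper": 0},
    {"slide": [-21, 0.4, 244], "roll": 0.005, "gripper": 0},
    {"slide": [-21, 0.4, 246], "roll": 0.005, "gripper": 0},
    {"slide": [-21, 0.4, 246], "roll": 0.005, "gripper": 0},
    {"slide": [-21, 0.4, 246], "roll": 0.005, "gripper": 0}
  ]
}}

```text
time: 5.15
tcp_pos: [566.5, -166.1, 4.8]
ee_rot: [-180.0, 0.1, 178.8]
contact_force: [0.7, -0.1, 0.6]
finger_gap: 0.996
grip_force: 0.0
```

```bash
python3 -c "
from h import *
for i in range(2):
    snapshot('wrist'); go((567,-163,3),178.9)"
```

```text
slide [-0.5  3.2  1.7] roll -0.0026 tcp [ 566.4 -166.2    4.7] [-1.800e+02  1.000e-01  1.788e+02] rows 0.07306845987209504
slide [-0.6  3.2  1.6] roll -0.0026 tcp [ 566.4 -166.2    4.6] [-1.800e+02  1.000e-01  1.787e+02] rows 0.07300948025310376
```

>>> {"fn": "move_arm", "kwargs": {
  "commands": [
    {"slide": [0, 3, 1.5], "roll": 0, "gripper": 0},
    {"slide": [0, 3, 1.5], "roll": 0, "gripper": 0},
    {"slide": [0, 3, 1.5], "roll": 0, "gripper": 0.2},
    {"slide": [0, 3, 1.5], "roll": 0, "gripper": 0.4},
    {"slide": [0, 3, 1.5], "roll": 0, "gripper": 0.5},
    {"slide": [0, 3, 1.5], "roll": 0, "gripper": 0.6},
    {"slide": [0, 3, 1.5], "roll": 0, "gripper": 0.6},
    {"slide": [0, 3, 1.5], "roll": 0, "gripper": 0.6},
    {"slide": [0, 3, 1.5], "roll": 0, "gripper": 0.6},
    {"slide": [0, 3, 1.5], "roll": 0, "gripper": 0.6}
  ],
  "squeeze": 20
}}

```text
time: 6.25
tcp_pos: [565.7, -163.0, 2.1]
ee_rot: [-180.0, -0.0, 178.8]
contact_force: [-0.5, -0.3, 0.1]
finger_gap: 0.667
grip_force: 20.0
```

The opening of 0.667 x 93 is 62 mm, so the plate is held. I pull it out along the caddy axis.

>>> {"fn": "move_arm", "kwargs": {
  "commands": [
    {"slide": [0, 0, -1], "roll": 0, "gripper": 0.6},
    {"slide": [2, 0, -2], "roll": 0, "gripper": 0.6},
    {"slide": [8, 0, -2], "roll": 0, "gripper": 0.6},
    {"slide": [16, 0, -2], "roll": 0, "gripper": 0.6},
    {"slide": [25, 0, -2], "roll": 0, "gripper": 0.6},
    {"slide": [35, 0, -2], "roll": 0, "gripper": 0.6},
    {"slide": [45, 0, -2], "roll": 0, "gripper": 0.6},
    {"slide": [55, 0, -2], "roll": 0, "gripper": 0.6},
    {"slide": [65, 0, -2], "roll": 0, "gripper": 0.6},
    {"slide": [75, 0, -2], "roll": 0, "gripper": 0.6},
    {"slide": [85, 0, -2], "roll": 0, "gripper": 0.6},
    {"slide": [92, 0, -2], "roll": 0, "gripper": 0.6},
    {"slide": [95, 0, -2], "roll": 0, "gripper": 0.6},
    {"slide": [95, 0, -2], "roll": 0, "gripper": 0.6},
    {"slide": [95, 0, -2], "roll": 0, "gripper": 0.6}
  ]
}}

```text
time: 7.75
tcp_pos: [471.4, -161.0, 4.2]
ee_rot: [-180.0, 0.1, 178.8]
contact_force: [0.9, 0.7, -1.7]
finger_gap: 0.667
grip_force: 20.0
```

```bash
python3 - <<'E'
from h import *
st=ctrl.sense();print(st["tcp_pos"].round(1),st["finger_gap"],st["contact_force"])
for n in("scene","side"):
    s=snapshot(n);W=pts(s);cv2.imwrite(f"pics/{n}1.png",s["pixels"])
    for d in nets.trace("grid",s)[:3]:
        P=W[d["pixels"]];P=P[~np.isnan(P[:,0])];print(n,d["confidence"],d["xy"],len(P),np.percentile(P,[2,50,98],axis=0).round(1).tolist())
    Q=W[d["pixels"]*0==0].reshape(-1,3)
    for x in range(490,565,12):
        k=(abs(Q[:,0]-x)<6)&(abs(Q[:,1]+163)<20)&(Q[:,2]<40); print(x,k.sum(),np.round(np.percentile(Q[k,2],[5,50,95]),1) if k.sum() else "")
E
```

```text
[ 471.4 -161.     4.2] 0.667249871443936 [ 0.91324134  0.70127244 -1.68867951]
scene 0.85 [153.2, 316.5] 2095 [[396.8, -368.2, -2.0], [455.1, -321.9, 8.8], [508.2, -273.6, 12.3]]
scene 0.71 [238.6, 267.1] 1492 [[459.3, -195.5, -1.0], [517.7, -164.1, 14.8], [565.5, -134.0, 18.5]]
490 83 [-0.1 13.6 17.1]
502 85 [ 1.6 13.6 17.2]
514 87 [ 1.8 13.8 17.3]
526 89 [-0.2 13.6 16.8]
538 102 [ 0.9 13.8 17.5]
550 66 [ 8.1 14.2 16.9]
562 182 [-1.8 13.4 18.2]
side 0.95 [309.3, 228.9] 645 [[450.9, -187.3, 8.6], [513.7, -151.4, 16.7], [561.5, -128.6, 20.4]]
side 0.94 [368.3, 208.3] 720 [[389.7, -359.6, 1.0], [440.0, -308.7, 10.8], [498.2, -264.4, 14.3]]
490 2 [17.5 17.6 17.8]
502 20 [11.8 16.  18.4]
514 41 [11.4 15.6 18.6]
526 40 [11.7 16.3 18.4]
538 42 [11.4 16.4 19.1]
550 47 [12.5 16.6 19.4]
562 26 [17.6 18.6 20. ]
```

The plate is out, level and held, but I gripped it low: its underside is about 2 mm above the fingertips, so it couldn't be set on the table without a small drop. I'll slide it back along the same line, regrip higher, and pull again.

>>> {"fn": "move_arm", "kwargs": {
  "commands": [
    {"slide": [-3, 0, 0], "roll": 0, "gripper": 0.6},
    {"slide": [-8, 0, 0], "roll": 0, "gripper": 0.6},
    {"slide": [-14, 0, 0], "roll": 0, "gripper": 0.6},
    {"slide": [-20, 0, 0], "roll": 0, "gripper": 0.6},
    {"slide": [-26, 0, 0], "roll": 0, "gripper": 0.6},
    {"slide": [-32, 0, 0], "roll": 0, "gripper": 0.6},
    {"slide": [-38, 0, 0], "roll": 0, "gripper": 0.6},
    {"slide": [-38, 0, 0], "roll": 0, "gripper": 0.6}
  ]
}}

```text
time: 8.75
tcp_pos: [510.1, -161.7, 4.2]
ee_rot: [-180.0, 0.1, 178.8]
contact_force: [-0.5, -0.6, -1.0]
finger_gap: 0.663
grip_force: 20.0
```

>>> {"fn": "move_arm", "kwargs": {
  "commands": [
    {"slide": [-6, 0, 0], "roll": 0, "gripper": 0.6},
    {"slide": [-14, 0, 0], "roll": 0, "gripper": 0.6},
    {"slide": [-22, 0, 0], "roll": 0, "gripper": 0.6},
    {"slide": [-30, 0, 0], "roll": 0, "gripper": 0.6},
    {"slide": [-38, 0, 0], "roll": 0, "gripper": 0.6},
    {"slide": [-46, 0, 0], "roll": 0, "gripper": 0.6},
    {"slide": [-52, 0, 0], "roll": 0, "gripper": 0.6},
    {"slide": [-54, 0, 0], "roll": 0, "gripper": 0.6},
    {"slide": [-54, 0, 1], "roll": 0, "gripper": 0.6},
    {"slide": [-54, 0, 1.8], "roll": 0, "gripper": 0.6},
    {"slide": [-54, 0, 1.8], "roll": 0, "gripper": 0.6},
    {"slide": [-54, 0, 1.8], "roll": 0, "gripper": 0.6}
  ]
}}

```text
time: 9.95
tcp_pos: [562.3, -162.9, 2.4]
ee_rot: [180.0, -0.0, 178.7]
contact_force: [0.1, 0.3, -0.9]
finger_gap: 0.66
grip_force: 20.0
```

>>> {"fn": "move_arm", "kwargs": {
  "commands": [
    {"slide": [0, 0, 0.5], "roll": 0, "gripper": 0.6},
    {"slide": [0, 0, 0.9], "roll": 0, "gripper": 0.6},
    {"slide": [0, 0, 0.9], "roll": 0, "gripper": 0.6}
  ]
}}

```text
time: 10.25
tcp_pos: [562.4, -163.0, 1.9]
ee_rot: [180.0, -0.0, 178.7]
contact_force: [-1.8, 0.6, 4.3]
finger_gap: 0.668
grip_force: 20.0
```

>>> {"fn": "move_arm", "kwargs": {
  "commands": [
    {"slide": [0, 0, 0.4], "roll": 0, "gripper": 0.25},
    {"slide": [0, 0, 0.4], "roll": 0, "gripper": 0.2},
    {"slide": [0, 0, 0], "roll": 0, "gripper": 0.2},
    {"slide": [0, 0, -2], "roll": 0, "gripper": 0.2},
    {"slide": [-2, 0, -5], "roll": 0, "gripper": 0.2},
    {"slide": [-3, 0, -5.4], "roll": 0, "gripper": 0.2},
    {"slide": [-3, 0, -5.4], "roll": 0, "gripper": 0.4},
    {"slide": [-3, 0, -5.4], "roll": 0, "gripper": 0.6},
    {"slide": [-3, 0, -5.4], "roll": 0, "gripper": 0.6},
    {"slide": [-3, 0, -5.4], "roll": 0, "gripper": 0.6},
    {"slide": [-3, 0, -5.4], "roll": 0, "gripper": 0.6}
  ],
  "squeeze": 20
}}

```text
time: 11.35
tcp_pos: [565.8, -163.0, 6.9]
ee_rot: [-180.0, -0.0, 178.8]
contact_force: [-0.7, 0.5, 0.9]
finger_gap: 0.668
grip_force: 20.0
```

>>> {"fn": "move_arm", "kwargs": {
  "commands": [
    {"slide": [0, 0, -1], "roll": 0, "gripper": 0.6},
    {"slide": [2, 0, -2], "roll": 0, "gripper": 0.6},
    {"slide": [8, 0, -2], "roll": 0, "gripper": 0.6},
    {"slide": [16, 0, -2], "roll": 0, "gripper": 0.6},
    {"slide": [25, 0, -2], "roll": 0, "gripper": 0.6},
    {"slide": [35, 0, -2], "roll": 0, "gripper": 0.6},
    {"slide": [45, 0, -2], "roll": 0, "gripper": 0.6},
    {"slide": [55, 0, -2], "roll": 0, "gripper": 0.6},
    {"slide": [65, 0, -2], "roll": 0, "gripper": 0.6},
    {"slide": [75, 0, -2], "roll": 0, "gripper": 0.6},
    {"slide": [85, 0, -2], "roll": 0, "gripper": 0.6},
    {"slide": [92, 0, -2], "roll": 0, "gripper": 0.6},
    {"slide": [95, 0, -1], "roll": 0, "gripper": 0.6},
    {"slide": [95, 0, 1], "roll": 0, "gripper": 0.6},
    {"slide": [95, 0, 2.5], "roll": 0, "gripper": 0.6},
    {"slide": [95, 0, 3.3], "roll": 0, "gripper": 0.6},
    {"slide": [95, 0, 3.3], "roll": 0, "gripper": 0.6},
    {"slide": [95, 0, 3.3], "roll": 0, "gripper": 0.6}
  ]
}}

```text
time: 13.15
tcp_pos: [471.0, -160.9, 3.5]
ee_rot: [-180.0, 0.0, 178.8]
contact_force: [0.4, 0.5, -1.5]
finger_gap: 0.663
grip_force: 20.0
```

>>> {"fn": "move_arm", "kwargs": {
  "commands": [
    {"slide": [0, 0, 0.4], "roll": 0, "gripper": 0.6},
    {"slide": [0, 0, 0.8], "roll": 0, "gripper": 0.6},
    {"slide": [0, 0, 1.0], "roll": 0, "gripper": 0.6},
    {"slide": [0, 0, 1.0], "roll": 0, "gripper": 0.6}
  ]
}}

```text
time: 13.55
tcp_pos: [470.9, -160.9, 2.8]
ee_rot: [-180.0, 0.0, 178.8]
contact_force: [-1.0, 0.7, 1.6]
finger_gap: 0.666
grip_force: 20.0
```

>>> {"fn": "move_arm", "kwargs": {
  "commands": [
    {"slide": [0, 0, 0.6], "roll": 0, "gripper": 0.3},
    {"slide": [0, 0, 0.6], "roll": 0, "gripper": 0.1},
    {"slide": [0, 0, 0], "roll": 0, "gripper": 0},
    {"slide": [0, 0, -4], "roll": 0, "gripper": 0},
    {"slide": [0, 0, -20], "roll": 0, "gripper": 0},
    {"slide": [-4, 0, -60], "roll": 0, "gripper": 0},
    {"slide": [-8, 0, -105], "roll": 0, "gripper": 0},
    {"slide": [-12, 0, -150], "roll": 0, "gripper": 0},
    {"slide": [-14, 0, -185], "roll": 0, "gripper": 0},
    {"slide": [-14, 0, -195], "roll": 0, "gripper": 0},
    {"slide": [-14, 0, -195], "roll": 0, "gripper": 0},
    {"slide": [-14, 0, -195], "roll": 0, "gripper": 0}
  ]
}}

```text
time: 14.75
tcp_pos: [483.6, -160.8, 196.3]
ee_rot: [180.0, -0.2, 178.8]
contact_force: [-1.0, -1.2, 0.4]
finger_gap: 1.0
grip_force: 0.0
```

```bash
python3 - <<'E'
from h import *
s=snapshot("wrist");W=pts(s);cv2.imwrite("pics/w5.png",s["pixels"])
st=ctrl.sense();print(st["tcp_pos"].round(1),np.round(st["ee_rot"],2),s['xyz'])
rect(W,8,16,(430,-205),(580,-125),"grid")
for d in nets.trace("grid",s)[:2]:
    P=W[d["pixels"]];P=P[~np.isnan(P[:,0])];print(d["confidence"],d["xy"])
    if len(P)>50: Q=rect(P,8,16,(380,-400),(600,-100),"net"); print(np.percentile(Q,[1,99],axis=0).round(1).tolist())
go((503,-162,30),179)
E
```

```text
[ 483.4 -160.7  195.8] [179.94  -0.22 178.75] [ 408.41011516 -159.45625929  362.02685807]
grid 3202 z 11.1 [ 503.4 -161.5] [ 62.1 112. ] 88.9
0.83 [130.5, 156.7]
net 3723 z 11.2 [ 448.2 -316.8] [ 62.5 112. ] 56.3
[[390.2, -366.1, 8.1], [505.1, -265.2, 13.2]]
0.69 [284.6, 206.0]
net 3123 z 11.2 [ 503.5 -161.5] [ 62.1 111.9] 88.9
[[447.8, -192.1, 8.3], [558.7, -131.0, 13.0]]
slide [-20.3  -1.  165.6] roll -0.0043 tcp [ 483.4 -160.8  195.7] [179.9  -0.2 178.8] rows 3.336868007322093
```

View pics/w5.png

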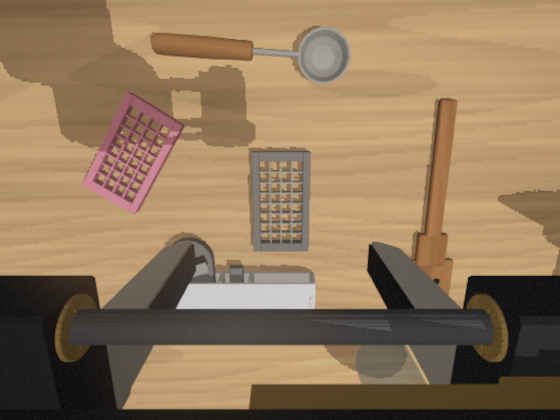

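The view shows the grey square-mesh grid alone on the table at (281,200), centred at (503.4,-161.5) and measuring 112x62. The slicer is still in its bay at (195,255). I grip the grid by the middle of its long sides.

>>> {"fn": "move_arm", "kwargs": {
  "commands": [
    {"slide": [-8, -0.5, 40], "roll": 0, "gripper": 0},
    {"slide": [-16, -1, 85], "roll": 0, "gripper": 0},
    {"slide": [-20, -1, 125], "roll": 0, "gripper": 0},
    {"slide": [-20, -1, 155], "roll": 0, "gripper": 0},
    {"slide": [-20, -1, 175], "roll": 0, "gripper": 0},
    {"slide": [-20, -1, 187], "roll": 0, "gripper": 0},
    {"slide": [-20, -1, 191.5], "roll": 0, "gripper": 0},
    {"slide": [-20, -1, 191.5], "roll": 0, "gripper": 0},
    {"slide": [-20, -1, 191.5], "roll": 0, "gripper": 0}
  ]
}}

```text
time: 15.75
tcp_pos: [505.3, -162.9, 6.8]
ee_rot: [-180.0, 0.1, 178.7]
contact_force: [0.5, -0.3, -0.2]
finger_gap: 0.999
grip_force: 0.0
```

```bash
python3 -c "
from h import *
go((503.5,-161.5,3),178.9)"
```

```text
slide [1.9 1.4 3.8] roll -0.0027 tcp [ 505.3 -162.9    6.8] [-1.800e+02  1.000e-01  1.787e+02] rows 0.08875343062086886
```

>>> {"fn": "move_arm", "kwargs": {
  "commands": [
    {"slide": [2, 1.4, 2], "roll": 0, "gripper": 0},
    {"slide": [2, 1.4, 3.5], "roll": 0, "gripper": 0.2},
    {"slide": [2, 1.4, 3.5], "roll": 0, "gripper": 0.4},
    {"slide": [2, 1.4, 3.5], "roll": 0, "gripper": 0.6},
    {"slide": [2, 1.4, 3.5], "roll": 0, "gripper": 0.6},
    {"slide": [2, 1.4, 3.5], "roll": 0, "gripper": 0.6},
    {"slide": [2, 1.4, 3.5], "roll": 0, "gripper": 0.6},
    {"slide": [2, 1.4, 3.5], "roll": 0, "gripper": 0.6}
  ],
  "squeeze": 20
}}

```text
time: 16.55
tcp_pos: [502.9, -161.3, 2.7]
ee_rot: [-180.0, 0.0, 178.8]
contact_force: [-0.2, 0.2, 0.9]
finger_gap: 0.671
grip_force: 20.0
```

>>> {"fn": "move_arm", "kwargs": {
  "commands": [
    {"slide": [0, 0, -10], "roll": 0, "gripper": 0.6},
    {"slide": [0, 0, -35], "roll": 0, "gripper": 0.6},
    {"slide": [0, 0, -70], "roll": 0, "gripper": 0.6},
    {"slide": [1, 20, -105], "roll": 0, "gripper": 0.6},
    {"slide": [3, 50, -140], "roll": 0, "gripper": 0.6},
    {"slide": [6, 90, -165], "roll": 0, "gripper": 0.6},
    {"slide": [9, 135, -177], "roll": 0, "gripper": 0.6},
    {"slide": [11, 180, -177], "roll": 0, "gripper": 0.6},
    {"slide": [14, 225, -177], "roll": 0, "gripper": 0.6},
    {"slide": [16, 270, -177], "roll": 0, "gripper": 0.6},
    {"slide": [19, 315, -177], "roll": -0.004, "gripper": 0.6},
    {"slide": [21, 355, -177], "roll": -0.004, "gripper": 0.6},
    {"slide": [22, 385, -177], "roll": -0.004, "gripper": 0.6},
    {"slide": [22.7, 403, -177], "roll": -0.004, "gripper": 0.6},
    {"slide": [22.7, 410, -177], "roll": -0.004, "gripper": 0.6},
    {"slide": [22.7, 410, -177], "roll": -0.004, "gripper": 0.6},
    {"slide": [22.7, 410, -177], "roll": -0.004, "gripper": 0.6}
  ]
}}

```text
time: 18.25
tcp_pos: [489.1, 247.3, 179.6]
ee_rot: [-179.9, -0.0, 178.9]
contact_force: [0.0, -0.2, -1.2]
finger_gap: 0.662
grip_force: 20.0
```

```bash
python3 - <<'E'
from h import *
go((488.8,249.3,180),179.05)
s=snapshot("wrist");W=pts(s);cv2.imwrite("pics/w6.png",s["pixels"])
rect(W,182,196,(400,200),(560,300),"held grid"); rect(W,105,114,(380,170),(470,330),"rim front part")
s=snapshot("side");W=pts(s);cv2.imwrite("pics/side2.png",s["pixels"]);rect(W,180,198,(420,200),(555,300),"held grid side")
rect(W,105,114,(400,170),(560,330),"rim side")
E
```

```text
slide [ 0.4  2.  -0.4] roll -0.0032 tcp [489.1 247.3 179.6] [-179.9   -0.   178.9] rows 0.0412948341484948
held grid 14219 z 187.9 [490.3 247.2] [ 90.  113.8] 89.2
rim front part 1820 z 109.1 [445.  250.2] [82.4 43.3] 89.1
held grid side 2448 z 188.3 [489.3 248.3] [ 90.7 113.3] 88.5
rim side 1073 z 110.0 [488.7 249.5] [ 83.8 134.1] 89.2
```

View pics/side2.png

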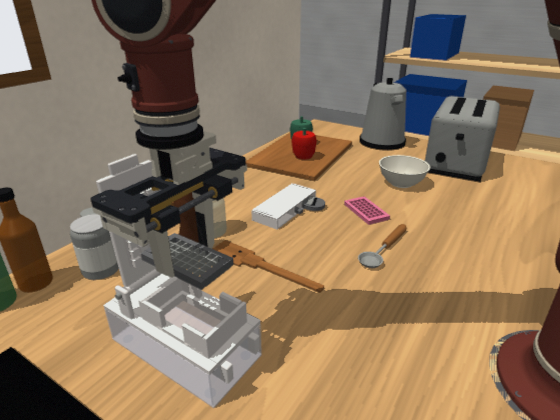

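The side view shows the plate held level above the well at about (185,260), with the well at (190,310). I correct the position and come down in stages.

>>> {"fn": "move_arm", "kwargs": {
  "commands": [
    {"slide": [0.6, 2.1, 10], "roll": -0.003, "gripper": 0.6},
    {"slide": [0.6, 2.1, 25], "roll": -0.003, "gripper": 0.6},
    {"slide": [0.6, 2.1, 40], "roll": -0.003, "gripper": 0.6},
    {"slide": [0.6, 2.1, 50], "roll": -0.003, "gripper": 0.6},
    {"slide": [0.6, 2.1, 58], "roll": -0.003, "gripper": 0.6},
    {"slide": [0.6, 2.1, 62], "roll": -0.003, "gripper": 0.6},
    {"slide": [0.6, 2.1, 62], "roll": -0.003, "gripper": 0.6},
    {"slide": [0.6, 2.1, 62], "roll": -0.003, "gripper": 0.6}
  ]
}}

```text
time: 19.15
tcp_pos: [488.8, 251.4, 117.9]
ee_rot: [180.0, 0.0, 179.2]
contact_force: [-0.6, 0.3, -1.1]
finger_gap: 0.667
grip_force: 20.0
```

```bash
python3 - <<'E'
from h import *
go((488.5,249.4,108),179.05)
E
```

```text
slide [ 0.3 -2.   9.9] roll 0.0018 tcp [488.8 251.4 117.9] [180.    0.  179.2] rows 0.20203872714820872
```

>>> {"fn": "move_arm", "kwargs": {
  "commands": [
    {"slide": [0.3, -2, 0], "roll": 0.001, "gripper": 0.6},
    {"slide": [0.3, -2, 3], "roll": 0.001, "gripper": 0.6},
    {"slide": [0.3, -2, 5], "roll": 0.001, "gripper": 0.6},
    {"slide": [0.3, -2, 7], "roll": 0.001, "gripper": 0.6},
    {"slide": [0.3, -2, 9], "roll": 0.001, "gripper": 0.6},
    {"slide": [0.3, -2, 10], "roll": 0.001, "gripper": 0.6},
    {"slide": [0.3, -2, 10], "roll": 0.001, "gripper": 0.6}
  ]
}}

```text
time: 19.85
tcp_pos: [488.0, 249.3, 107.3]
ee_rot: [-180.0, -0.0, 179.1]
contact_force: [0.5, -0.2, -0.6]
finger_gap: 0.664
grip_force: 20.0
```

```bash
python3 - <<'E'
from h import *
go((488.5,249.4,83),179.05); print(ctrl.sense()["contact_force"],ctrl.sense()["torque"])
E
```

```text
slide [-0.5  0.2 24.3] roll 0.0008 tcp [488.  249.3 107.3] [-180.    -0.   179.1] rows 0.4867642254627775
[ 0.54171864 -0.15547056 -0.59202182] [-0.04264092 -0.02285262 -0.01525706]
```

Already 5 mm inside the mouth with no contact, so I continue.

>>> {"fn": "move_arm", "kwargs": {
  "commands": [
    {"slide": [-0.5, 0, 3], "roll": 0, "gripper": 0.6},
    {"slide": [-0.5, 0, 6], "roll": 0, "gripper": 0.6},
    {"slide": [-0.5, 0, 9], "roll": 0, "gripper": 0.6},
    {"slide": [-0.5, 0, 12], "roll": 0, "gripper": 0.6},
    {"slide": [-0.5, 0, 15], "roll": 0, "gripper": 0.6},
    {"slide": [-0.5, 0, 18], "roll": 0, "gripper": 0.6},
    {"slide": [-0.5, 0, 20], "roll": 0, "gripper": 0.6},
    {"slide": [-0.5, 0, 21.5], "roll": 0, "gripper": 0.6},
    {"slide": [-0.5, 0, 22], "roll": 0, "gripper": 0.6},
    {"slide": [-0.5, 0, 22], "roll": 0, "gripper": 0.6}
  ]
}}

```text
time: 20.85
tcp_pos: [488.6, 249.3, 85.5]
ee_rot: [-180.0, -0.0, 179.1]
contact_force: [0.3, -0.7, -1.7]
finger_gap: 0.663
grip_force: 20.0
```

>>> {"fn": "move_arm", "kwargs": {
  "commands": [
    {"slide": [0, 0, 0.7], "roll": 0, "gripper": 0.6},
    {"slide": [0, 0, 1.5], "roll": 0, "gripper": 0.6},
    {"slide": [0, 0, 2.2], "roll": 0, "gripper": 0.6},
    {"slide": [0, 0, 2.8], "roll": 0, "gripper": 0.6},
    {"slide": [0, 0, 3.2], "roll": 0, "gripper": 0.6},
    {"slide": [0, 0, 3.2], "roll": 0, "gripper": 0.6},
    {"slide": [0, 0, 3.2], "roll": 0, "gripper": 0.6}
  ]
}}

```text
time: 21.55
tcp_pos: [488.6, 249.3, 82.7]
ee_rot: [180.0, 0.0, 179.1]
contact_force: [-0.8, -0.2, 3.0]
finger_gap: 0.665
grip_force: 20.0
```

Contact at exactly the expected height (82.7 − 2.7 = 80). I release and rise straight up.

>>> {"fn": "move_arm", "kwargs": {
  "commands": [
    {"slide": [0, 0, 0], "roll": 0, "gripper": 0.28},
    {"slide": [0, 0, 0], "roll": 0, "gripper": 0.2},
    {"slide": [0, 0, 0], "roll": 0, "gripper": 0.2},
    {"slide": [0, 0, -3], "roll": 0, "gripper": 0.2},
    {"slide": [0, 0, -15], "roll": 0, "gripper": 0.2},
    {"slide": [0, 0, -45], "roll": 0, "gripper": 0.2},
    {"slide": [0, 0, -85], "roll": 0, "gripper": 0},
    {"slide": [4, 0, -130], "roll": 0, "gripper": 0},
    {"slide": [8, 0, -175], "roll": 0, "gripper": 0},
    {"slide": [10, 0, -220], "roll": 0, "gripper": 0},
    {"slide": [10, 0, -255], "roll": 0, "gripper": 0},
    {"slide": [10, 0, -265], "roll": 0, "gripper": 0},
    {"slide": [10, 0, -265], "roll": 0, "gripper": 0}
  ]
}}

```text
time: 22.85
tcp_pos: [479.1, 249.6, 349.3]
ee_rot: [179.9, 0.2, 179.1]
contact_force: [-0.7, 1.1, 0.1]
finger_gap: 1.0
grip_force: 0.0
```

```bash
python3 - <<'E'
from h import *
go((640,249,340),179)
s=snapshot("wrist");W=pts(s);cv2.imwrite("pics/w7.png",s["pixels"])
rect(W,105,114,(380,170),(556,330),"rim"); Q=rect(W,87,97,(425,210),(555,290),"seated grid")
A=np.c_[Q[:,:2]-Q[:,:2].mean(0),np.ones(len(Q))];print("plane",np.linalg.lstsq(A,Q[:,2],rcond=None)[0].round(4))
a=cv2.resize(s["pixels"][90:330,190:380],None,fx=3,fy=2.5); 
for n in("side","scene"):
    s=snapshot(n);V=pts(s).reshape(-1,3)
    k=(V[:,1]>210)&(V[:,1]<285)&(V[:,0]>540)&(V[:,0]<600)&(V[:,2]>150)&(V[:,2]<280)
    Q=V[k]; print(n,k.sum(),[(z,Q[abs(Q[:,2]-z)<10,0].min().round(1),np.median(Q[abs(Q[:,2]-z)<10,0]).round(1),Q[abs(Q[:,2]-z)<10,0].max().round(1)) for z in range(160,280,30) if (abs(Q[:,2]-z)<10).any()])
    k=(V[:,1]>120)&(V[:,1]<380)&(V[:,0]>600)&(V[:,0]<720)&(V[:,2]>60); print("behind",k.sum(),V[k].min(0).round() if k.any() else "",V[k].max(0).round() if k.any() else "")
    k=(V[:,1]>200)&(V[:,1]<295)&(V[:,0]>540)&(V[:,0]<620)&(V[:,2]>200); print("lid top",V[k].max(0).round())
cv2.imwrite("pics/seat.png",a)
E
```

```text
slide [-160.9    1.9    9.9] roll 0.0016 tcp [479.1 249.6 349.3] [179.9   0.2 179.1] rows 3.223445293762849
rim 1702 z 109.0 [489.5 249.4] [ 82.2 131.5] 89.1
seated grid 2483 z 91.1 [490.8 250. ] [ 79.4 115.2] 89.4
plane [5.00000e-04 1.30000e-03 9.11294e+01]
side 3930 [(160, np.float64(563.0), np.float64(566.2), np.float64(579.3)), (190, np.float64(563.9), np.float64(567.7), np.float64(581.1)), (220, np.float64(565.1), np.float64(569.0), np.float64(582.2)), (250, np.float64(566.4), np.float64(571.3), np.float64(582.8))]
behind 448 [600. 193.  60.] [630. 303.  77.]
lid top [590. 291. 308.]
scene 753 [(160, np.float64(565.4), np.float64(587.4), np.float64(589.0)), (190, np.float64(567.3), np.float64(588.7), np.float64(590.7)), (220, np.float64(568.9), np.float64(589.8), np.float64(591.6)), (250, np.float64(569.6), np.float64(590.9), np.float64(592.8))]
behind 416 [600. 186.  60.] [633. 301.  76.]
lid top [594. 289. 306.]
```

View pics/seat.png

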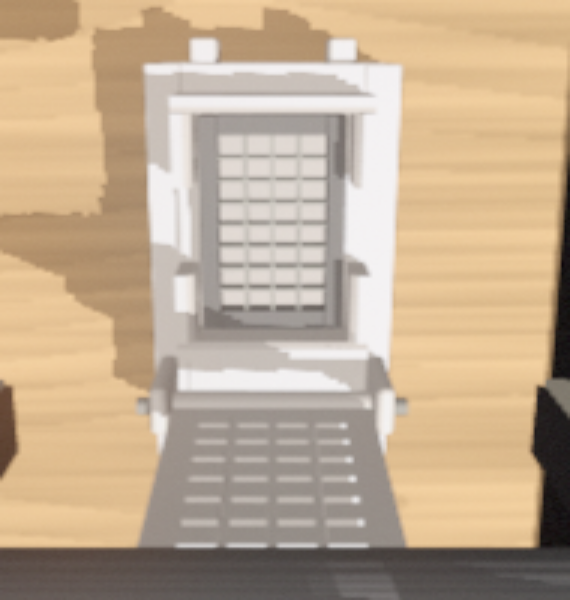

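The grid sits flat inside the well. Its top is 18 mm below the rim, as it should be, with no tilt. The lid's outer face is at x≈591, angle ≈1.61 rad, and it's clear behind. I go over the lid, come down behind it with shut fingers, and push.

>>> {"fn": "move_arm", "kwargs": {
  "commands": [
    {"slide": [-30, 0, 0], "roll": 0, "gripper": 0.5},
    {"slide": [-75, 0.5, 0], "roll": 0, "gripper": 1},
    {"slide": [-120, 1, 0], "roll": 0, "gripper": 1},
    {"slide": [-150, 1, 0], "roll": 0, "gripper": 1},
    {"slide": [-161, 1, 0], "roll": 0, "gripper": 1},
    {"slide": [-161, 1, 10], "roll": 0, "gripper": 1},
    {"slide": [-161, 1, 35], "roll": 0, "gripper": 1},
    {"slide": [-161, 1, 65], "roll": 0, "gripper": 1},
    {"slide": [-161, 1, 85], "roll": 0, "gripper": 1},
    {"slide": [-161, 1, 94], "roll": 0, "gripper": 1},
    {"slide": [-161, 1, 94], "roll": 0, "gripper": 1},
    {"slide": [-161, 1, 94], "roll": 0, "gripper": 1}
  ],
  "squeeze": 10
}}

```text
time: 24.2
tcp_pos: [639.6, 248.2, 254.0]
ee_rot: [180.0, 0.0, 179.1]
contact_force: [0.9, 0.3, 0.6]
finger_gap: 0.029
grip_force: 0.0
```

>>> {"fn": "move_arm", "kwargs": {
  "commands": [
    {"slide": [12, 0, 0], "roll": 0, "gripper": 1},
    {"slide": [25, 0, -1], "roll": 0, "gripper": 1},
    {"slide": [33, 0, -1], "roll": 0, "gripper": 1},
    {"slide": [40, 0, -1], "roll": 0, "gripper": 1},
    {"slide": [47, 0, -2], "roll": 0, "gripper": 1},
    {"slide": [55, 0, -2], "roll": 0, "gripper": 1},
    {"slide": [62, 0, -2], "roll": 0, "gripper": 1},
    {"slide": [69, 0, -1], "roll": 0, "gripper": 1},
    {"slide": [76, 0, 0], "roll": 0, "gripper": 1},
    {"slide": [83, 0, 1], "roll": 0, "gripper": 1},
    {"slide": [90, 0, 3], "roll": 0, "gripper": 1},
    {"slide": [97, 0, 5], "roll": 0, "gripper": 1},
    {"slide": [103, 0, 7], "roll": 0, "gripper": 1},
    {"slide": [103, 0, 7], "roll": 0, "gripper": 1}
  ]
}}

```text
time: 25.6
tcp_pos: [535.0, 249.4, 245.7]
ee_rot: [-179.9, -0.2, 179.1]
contact_force: [0.7, 0.9, 0.2]
finger_gap: 0.004
grip_force: 0.0
```

```bash
python3 - <<'E'
from h import *
go((536,248.5,247),179)
s=snapshot("side");cv2.imwrite("pics/side3.png",s["pixels"]);V=pts(s)
print([ (round(d["confidence"],2),np.nanpercentile(V[d["pixels"]],[2,50,98],axis=0).round().tolist()) for d in nets.trace("dicer_lid",s)[:1]])
E
```

```text
slide [-1.  -0.9 -1.3] roll 0.0025 tcp [535.  249.4 245.7] [-179.9   -0.2  179.1] rows 0.03699319719267352
[(0.91, [[500.0, 212.0, 116.0], [521.0, 262.0, 222.0], [573.0, 291.0, 290.0]])]
```

View pics/side3.png

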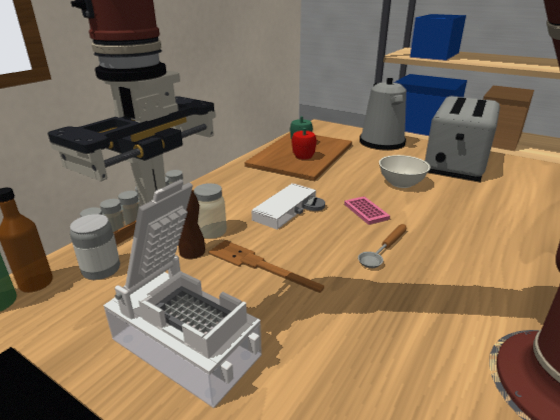

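The lid follows, leaning forward at (165,235) in the view. I continue along the arc.

>>> {"fn": "move_arm", "kwargs": {
  "commands": [
    {"slide": [9, -0.5, 4], "roll": 0, "gripper": 1},
    {"slide": [18, -1, 8], "roll": 0, "gripper": 1},
    {"slide": [27, -1, 14], "roll": 0, "gripper": 1},
    {"slide": [35, -1, 20], "roll": 0, "gripper": 1},
    {"slide": [43, -1, 27], "roll": 0, "gripper": 1},
    {"slide": [51, -1, 34], "roll": 0, "gripper": 1},
    {"slide": [58, -1, 42], "roll": 0, "gripper": 1},
    {"slide": [64, -1, 50], "roll": 0, "gripper": 1},
    {"slide": [69, -1, 59], "roll": 0, "gripper": 1},
    {"slide": [74, -1, 69], "roll": 0, "gripper": 1},
    {"slide": [77, -1, 76], "roll": 0, "gripper": 1},
    {"slide": [80, -1, 82], "roll": 0, "gripper": 1},
    {"slide": [82, -1, 89], "roll": 0, "gripper": 1},
    {"slide": [84, -1, 95], "roll": 0, "gripper": 1},
    {"slide": [84, -1, 95], "roll": 0, "gripper": 1}
  ]
}}

```text
time: 27.2
tcp_pos: [451.9, 249.6, 150.4]
ee_rot: [-179.9, -0.1, 179.1]
contact_force: [-0.2, 1.4, -0.3]
finger_gap: 0.004
grip_force: 0.0
```

>>> {"fn": "move_arm", "kwargs": {
  "commands": [
    {"slide": [1, -0.5, 5], "roll": 0, "gripper": 1},
    {"slide": [2, -0.5, 10], "roll": 0, "gripper": 1},
    {"slide": [3, -0.5, 15], "roll": 0, "gripper": 1},
    {"slide": [4, -0.5, 20], "roll": 0, "gripper": 1},
    {"slide": [4, -0.5, 23], "roll": 0, "gripper": 1},
    {"slide": [4, -0.5, 25], "roll": 0, "gripper": 1},
    {"slide": [4, -0.5, 26], "roll": 0, "gripper": 1},
    {"slide": [4, -0.5, 26], "roll": 0, "gripper": 1}
  ]
}}

```text
time: 28.0
tcp_pos: [448.5, 249.3, 125.2]
ee_rot: [-180.0, -0.0, 179.1]
contact_force: [-0.7, -0.9, -0.4]
finger_gap: 0.005
grip_force: 0.0
```

>>> {"fn": "move_arm", "kwargs": {
  "commands": [
    {"slide": [0, 0, 1], "roll": 0, "gripper": 1},
    {"slide": [0, 0, 2], "roll": 0, "gripper": 1},
    {"slide": [0, 0, 3], "roll": 0, "gripper": 1},
    {"slide": [0, 0, 3], "roll": 0, "gripper": 1}
  ]
}}

```text
time: 28.4
tcp_pos: [448.6, 249.4, 122.2]
ee_rot: [-180.0, -0.0, 179.1]
contact_force: [1.1, -0.7, -0.3]
finger_gap: 0.009
grip_force: 0.0
```

```bash
python3 - <<'E'
from h import *
for n in("side","scene"):
    V=pts(snapshot(n)).reshape(-1,3)
    for x in range(400,590,20):
        k=(abs(V[:,0]-x)<6)&(V[:,1]>215)&(V[:,1]<285)&(V[:,2]>60)&(V[:,2]<150); print(n,x,k.sum(),np.percentile(V[k,2],[10,50,90]).round(1) if k.any() else "")
E
```

```text
side 400 448 [ 65.4 121.5 123. ]
side 420 694 [ 74.5  94.  123.6]
side 440 515 [122.7 125.2 145.5]
side 460 144 [122.1 123.2 125.1]
side 480 211 [ 85.6 122.9 124.1]
side 500 229 [ 81.7 122.4 123.7]
side 520 55 [120.4 121.5 122.8]
side 540 53 [120.7 121.3 122.1]
side 560 52 [120.1 120.9 121.7]
side 580 82 [ 74.3 121.6 124.7]
scene 400 42 [117.7 119.9 120.6]
scene 420 55 [119.5 121.  122. ]
scene 440 40 [119.7 122.2 143.3]
scene 460 138 [119.3 125.3 146.4]
scene 480 102 [ 85.7 119.9 122. ]
scene 500 97 [ 83.8 120.2 121.8]
scene 520 65 [119.5 120.6 121.5]
scene 540 65 [119.1 120.2 121.3]
scene 560 83 [ 84.  119.  120.4]
scene 580 105 [ 72.5 120.9 123.1]
```

>>> {"fn": "move_arm", "kwargs": {
  "commands": [
    {"slide": [0, 0, 0.7], "roll": 0, "gripper": 1},
    {"slide": [0, 0, 1.4], "roll": 0, "gripper": 1},
    {"slide": [0, 0, 2], "roll": 0, "gripper": 1},
    {"slide": [0, 0, 2], "roll": 0, "gripper": 1}
  ]
}}

```text
time: 28.9
tcp_pos: [448.7, 249.5, 120.4]
ee_rot: [180.0, 0.0, 179.1]
contact_force: [0.7, -0.2, 0.5]
finger_gap: 0.007
grip_force: 0.3
```

>>> {"fn": "move_arm", "kwargs": {
  "commands": [
    {"slide": [0, 0, 0.7], "roll": 0, "gripper": 1},
    {"slide": [0, 0, 1.4], "roll": 0, "gripper": 1},
    {"slide": [0, 0, 1.4], "roll": 0, "gripper": 1}
  ]
}}

```text
time: 29.2
tcp_pos: [448.7, 249.5, 120.2]
ee_rot: [180.0, 0.0, 179.1]
contact_force: [-1.9, -1.0, 9.9]
finger_gap: 0.004
grip_force: 4.7
```

Hard stop at z=120.2 (hinge 116 plus half the lid's thickness), with the force rising to 10 N. One slight extra press, then I lift away.

>>> {"fn": "move_arm", "kwargs": {
  "commands": [
    {"slide": [0, 0, 0.6], "roll": 0, "gripper": 1},
    {"slide": [0, 0, 0.6], "roll": 0, "gripper": 1},
    {"slide": [0, 0, 0], "roll": 0, "gripper": 1},
    {"slide": [0, 0, -5], "roll": 0, "gripper": 1},
    {"slide": [0, 0, -30], "roll": 0, "gripper": 1},
    {"slide": [0, 0, -70], "roll": 0, "gripper": 1},
    {"slide": [0, 0, -115], "roll": 0, "gripper": 1},
    {"slide": [0, 0, -150], "roll": 0, "gripper": 1},
    {"slide": [0, 0, -170], "roll": 0, "gripper": 1},
    {"slide": [0, 0, -170], "roll": 0, "gripper": 1},
    {"slide": [0, 0, -170], "roll": 0, "gripper": 1}
  ]
}}

```text
time: 30.3
tcp_pos: [448.2, 249.2, 288.3]
ee_rot: [-180.0, -0.0, 179.1]
contact_force: [0.5, -1.1, -0.1]
finger_gap: 0.006
grip_force: 0.0
```

```bash
python3 - <<'E'
from h import *
st=ctrl.sense();print(st["tcp_pos"].round(1),st["contact_force"].round(1))
for n in("wrist","scene"):
    s=snapshot(n);V=pts(s).reshape(-1,3);cv2.imwrite(f"pics/{n}9.png",s["pixels"])
    k=(V[:,0]>405)&(V[:,0]<575)&(V[:,1]>215)&(V[:,1]<283)&(V[:,2]>110)&(V[:,2]<135);Q=V[k]
    A=np.c_[Q[:,0]-490,Q[:,1]-249,np.ones(len(Q))];print(n,len(Q),np.linalg.lstsq(A,Q[:,2],rcond=None)[0].round(4))
E
```

```text
[448.2 249.2 288.3] [ 0.5 -1.1 -0.1]
wrist 6525 [8.000000e-03 2.000000e-04 1.203722e+02]
scene 807 [ 2.200000e-03 -2.500000e-03  1.194326e+02]
```

View pics/scene9.png

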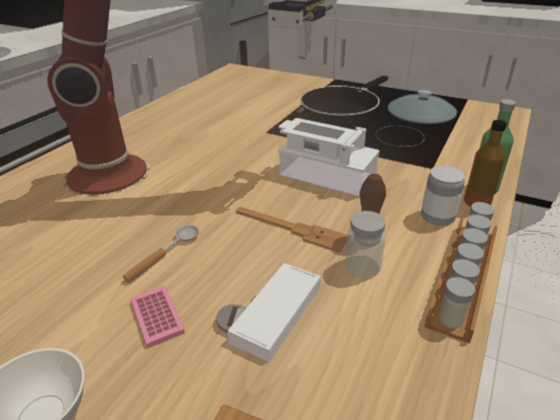

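The lid is flat and closed at (325,140), at about z=120 with tilt within noise. The slicer at (232,318) and everything else are where they were, and the robot is clear.

```bash
python3 -c "
from h import *
print(workorder.hand_in())"
```

```text
the job is handed in; nothing more can be done
None
```

The grid is seated flat in the dicer's well, the lid is closed to its stop, nothing else was moved on purpose or looks out of place, and the job is handed in at about 30 s (the hand-in returned no verdict).

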